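# Dispense one glass roundel and slide it into the lath corner

## Task

Start the next leaded panel: press the dispenser's plunger fully down once, let it spring back up, and with the fingertips slide the single glass roundel that it pushes out over the board into the corner of the two nailed laths, so that it lies flat and snug against both. Do not pick the roundel up, do not dispense a second one, and leave the tools and other things on the bench where they are.

Things in the scene. Friction and masses are not known exactly. Their poses are not given: they have to be found in the camera images.
- dispenser: Roundel dispenser screwed to the board (fixed). Clear square magazine, 48 x 48 mm outside, 44 mm high, with four roundels stacked flat; behind it a grey frame, 72 mm high, with the plunger at x = -93, y = 0 mm, geared to a pusher slide. Feet 5 mm high: y = -37 to 37, x = -118 to 24 mm; slide tail to x = -133 mm. Origin: on the board, under the stack's axis; x: the way out, z up.
- gate (a point): Foot of the magazine's front wall on its outer face, 24 mm in front of the stack's axis, on the board: the roundel comes out here, along +x, through a gate 10 mm high. The full stroke leaves it lying on the board with its centre about 23 mm in front of this point.
- plunger (a joint): Plunger travel in m: 0 = up, 0.024 = fully down on its stop. A spring resists with about 4 N at the top and 6.5 N at the bottom (about 1 N more at 40 mm/s) and returns it by itself within a second. The slide moves 2 mm per mm of plunger, 48 mm in all, and pushes out the bottom roundel; on the way back the stack drops by one.
- knob_top (a point): Centre of the top of the plunger's black mushroom knob, 35 mm in diameter, 114.5 mm above the board when up, 90.5 mm when fully down. Moves with the plunger, straight down.
- roundel_0: The bottom roundel of the stack, the one to be dispensed: pale cast glass disc, 40 mm in diameter, 8 mm thick, about 25 g. Origin: centre of its underside; z is its axis.
- roundel_1: The second roundel from the bottom, same size and look; must stay in the magazine. Origin: centre of its underside.
- roundel_2: The third roundel from the bottom, same size and look; must stay in the magazine. Origin: centre of its underside.
- roundel_3: The top roundel of the stack, same size and look; must stay in the magazine. Origin: centre of its underside.
- laths: Two wooden laths, 18 mm wide, 12 mm high, nailed down at a right angle (fixed). Origin: the inner corner, on the board surface (12 mm over the bench). The long lath's inner face is the plane x = 0, along +y for 260 mm; the short lath's is the plane y = 0, running along -x for 130 mm. The roundel belongs inside, at negative x and positive y; seated, its centre is at x = -20, y = 20 mm.
- nail_bowl: Bystander: brown bowl of horseshoe nails, 90 mm across, 34 mm high, on the board. Origin: centre of its underside.
- lead_knife: Bystander: lead knife with round wooden handle, about 215 mm long, 22 mm high, lying along its x axis on the board. Origin: on the board, where handle meets ferrule; blade towards +x.
- fid: Bystander: flat wooden fid for opening lead, 175 x 22 x 8 mm, along its x axis, on the board. Origin: underside of its middle.
- hammer: Bystander: hammer lying along its x axis on the board, handle to -x. Origin: underside.
- came_offcut: Bystander: offcut of lead came, H section, 200 x 12 x 10 mm, along its x axis, lying on the board beyond the long lath. Origin: underside of its middle.
- nail_tin: Bystander: flat closed metal tin, 64 x 48 x 23 mm, on the board. Origin: centre of its underside.
- mug: Bystander: steel mug, 80 mm across, 90 mm high, on the bench beside the board. Origin: centre of its underside.

How it is judged:
By the outcome, as a careful person would: the job done as asked, in the order asked, and still so for the second after the job is handed in, with the robot touching nothing.
It also fails if it takes over 72 s, if anything falls off the work surface, if the arm or the gripper's body presses on something with over 40 N, if the wrist force passes 120 N, or if a joint passes its speed limit or range.

## Robot

A 7-joint arm with a two-finger parallel gripper is mounted at the origin on the work surface. World frame = base frame: x ahead of the robot, y to its left, z up, the work surface at z = 0. Lengths are in mm, angles in rad, forces in N, time in s.
With the tool pointing down it reaches from about 425 to 950 mm from the base axis. Payload 4.7 kg.
Tool frame: the origin (TCP) lies on the centre line of the jaws, within the pads' length; the fingertips stand 19 mm ahead of it and the grasp point (between the pads) is the TCP (bot.finger_overhang is the distance from the TCP to the fingertips, in mm); z points along the fingers, y is the line along which they close (so a half turn about z gives the same grasp; the last joint's range is limited). The gripper opens to 87 mm and grips with 3 to 60 N. Pads are 19 mm wide; open, the fingers measure 117 mm over their backs; the gripper's body (75 mm by 190 mm) begins 51 mm behind the grasp point.
Start: joints at [1.108, 0.469, -0.049, 1.532, 0.024, 1.141, -0.082], TCP at [283.763, -612.475, 241.573] pointing down, gripper open.
Joint ranges: [-2.59, 2.59], [-0.33, 1.99], [-1.39, 1.29], [0.1, 2.45], [-1.04, 4.18], [0.21, 1.99], [-2.66, 2.66]. Speed limits (rad/s): [2.57, 2.57, 3.14, 3.14, 3.14, 3.14, 3.14].

## Interface

Orientations are given as a rotation vector (axis times angle).
In Python, from bench import bot gives the robot as it stands.
- The arm moves only by the shell command python3 inch.py 'ROWS' [FORCE]. ROWS is a JSON list of rows, 1 to 8 of them, each an object with the fields finger_gap (the opening from 0.0 (shut) to 1.0 (fully open)), dx, dy, dz (the shift in m), spin (a turn about the tool's z in units of 0.1 rad); a field left out counts as zero (the opening has to be given); each row is the pose to reach, as a shift and turn from the pose commanded when the command began, along the tool's axes at that moment; what a row does not reach only later rows make up. A row lasts 1/10 s, in which the tool goes at most 50 mm and 0.15 rad, less where a joint would pass 70% of its speed; a pose out of reach is approached as far as the arm can. The fingers move at their own pace and stop on an object; FORCE is the grip in N (left out, the last holds). Time passes only in rows, so rows that do not move let the fingers close. It prints the time, the measured TCP pose, the force, the opening and the grip force at its end. Input that does not fit is refused with a message, and nothing moves.
- bot.get_state(): the state, without advancing time (a new reading comes with each control period).
- bot.capture(name): name is "scene" or "top"; returns a dict with "color" (400x640x3 uint8, red, green, blue), "K" (3x3 intrinsics, pixels), "R" (3x3) and "t" (3): a world point X has camera coordinates R X + t. Camera axes: x right, y down, z forward; pixel columns grow to the right and rows downward; lengths in mm; the calibration is good to about 2 mm. A picture is of the moment at which its call begins. There is no depth.
- bot.close_job(): hands the job in; it is judged then, once.
The state is a dict: "time_s": time; "joint_pos": joint angles; "qd": joint speeds; "joint_torque": joint torques, N m; "position": TCP position; "tool_rot": TCP orientation; "contact_force": force on the tool from outside, world axes, zero at the start; "torque": the same for the moment, N m; "gripper_width": opening from 0.0 (shut) to 1.0 (fully open); "finger_force": force on a finger pad.
Only numpy, scipy, OpenCV 4.12 (cv2) and the standard library are available. Lean on these libraries where they do the work, as an engineer would, in place of code of your own. Each camera call takes 0.05 s, during which the arm holds its last target. There are 200 camera calls.

## Working session

There is one attempt and no reset: what is moved stays moved. The work goes in short steps, Python scripts to look and compute and a shell command to move; the robot and the scene stay as the last step left them, time stands still between calls to the robot, and variables do not carry over. Pictures are saved under pics/ and viewed, at most 10 in all, crops included, and the job is handed in when it is done.

```bash
ls; mkdir -p pics; python3 - <<'E'
from bench import bot
import cv2
for n in("scene","top"):
    c=bot.capture(n); cv2.imwrite(f"pics/{n}0.png",c["color"][:,:,::-1]); print(n,c["K"],c["R"],c["t"])
s=bot.get_state(); print(s)
E
```

```text
bench.py
inch.py
pics
scene [[444.52355035   0.         318.31967312]
 [  0.         444.52355035 195.37862646]
 [  0.           0.           1.        ]] [[ 0.18469093  0.9826968  -0.01400967]
 [ 0.68689277 -0.13926557 -0.71329056]
 [-0.70289941  0.12211515 -0.70072841]] [-170.08873353 -340.71319824 1536.00866253]
top [[439.44718196   0.         316.27436725]
 [  0.         439.44718196 199.54779032]
 [  0.           0.           1.        ]] [[-9.89441651e-03 -9.99950662e-01 -8.80191545e-04]
 [-9.76597641e-01  9.85245796e-03 -2.14848730e-01]
 [ 2.14846802e-01 -1.26620983e-03 -9.76646942e-01]] [  74.69552276  613.67539229 1062.80595566]
{'time_s': 0.1, 'joint_pos': array([ 1.10810834,  0.46936293, -0.04860426,  1.53355911,  0.02411518,
        1.14100115, -0.08230841]), 'qd': array([-5.49747711e-05, -1.52017565e-03, -1.39637124e-03, -3.73729841e-03,
       -4.89706751e-04,  6.02553849e-04,  8.46526110e-04]), 'joint_torque': array([ 2.94710444e-04, -5.09169209e+01, -8.13006330e-02, -2.36826324e+01,
       -6.14636089e-02,  3.45150183e-02,  6.52451558e-05]), 'position': array([ 283.5145814 , -612.02113243,  240.60943264]), 'tool_rot': array([-3.06632749e+00, -6.75753116e-01,  6.95971150e-04]), 'contact_force': array([ 0.23225291, -0.09680637, -0.21514209]), 'torque': array([ 0.01413004, -0.0067033 , -0.0443091 ]), 'finger_force': 0.0, 'gripper_width': 0.9970479954747085}
```

View pics/scene0.png

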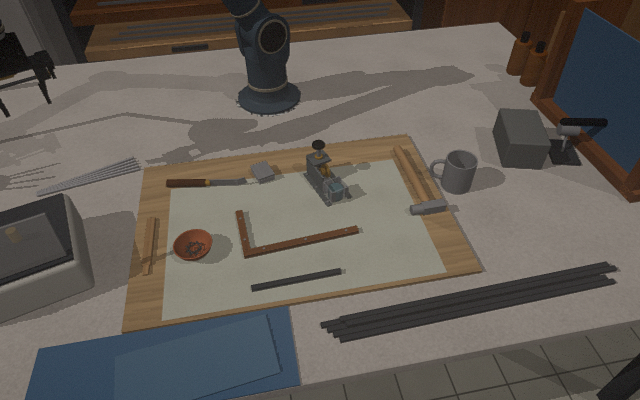

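View pics/top0.png

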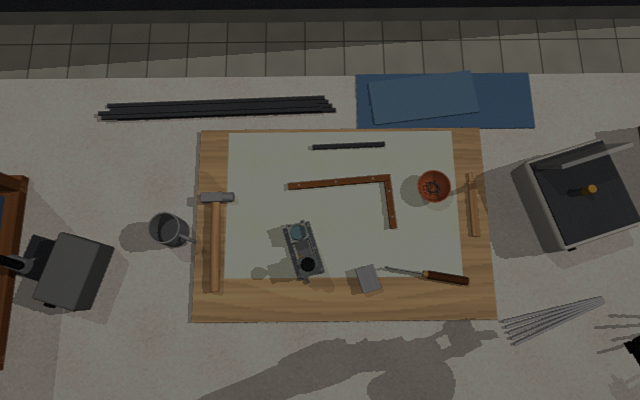

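The scene view shows the dispenser at about (320,180), with its knob at (318,146), and the lath corner at (245,252). In the top view the knob is at (308,264), the magazine at (298,233) and the lath's inner corner at about (388,181). I'll zoom in to measure.

```bash
cat > h.py <<'E'
from bench import bot
import numpy as np, cv2
def cast(c,uv,z):
    uv=np.atleast_2d(np.float64(uv)); d=np.c_[uv,np.ones(len(uv))]@np.linalg.inv(c["K"]).T@c["R"]
    o=-c["R"].T@c["t"]; return o+d*((z-o[2])/d[:,2])[:,None]
def proj(c,X):
    p=(np.atleast_2d(X)@c["R"].T+c["t"])@c["K"].T; return p[:,:2]/p[:,2:]
def crop(c,x0,y0,x1,y1,k): return cv2.resize(cv2.convertScaleAbs(c["color"][y0:y1,x0:x1,::-1],alpha=1.5),None,fx=k,fy=k,interpolation=cv2.INTER_CUBIC)
E
python3 - <<'E'
from h import *
t=bot.capture("top");s=bot.capture("scene")
a=crop(t,275,165,405,290,4.6); b=crop(s,295,130,365,210,2.5)
im=np.zeros((575,600+190,3),np.uint8); im[:a.shape[0],:a.shape[1]]=a; im[:b.shape[0],600:600+b.shape[1]]=b
cv2.imwrite("pics/c1.png",im)
# lath mask
h=cv2.cvtColor(t["color"],cv2.COLOR_RGB2HSV); m=((h[...,0]<14)&(h[...,1]>110)).astype(np.uint8)
m[:160]=0;m[240:]=0;m[:,:280]=0;m[:,405:]=0
n,l,st,ce=cv2.connectedComponentsWithStats(m); print(st,ce)
E
```

```text
[[     0      0    640    400 255077]
 [   288    174    109     54    923]] [[319.37313047 199.53909604]
 [354.56121343 188.69555796]]
```

View pics/c1.png

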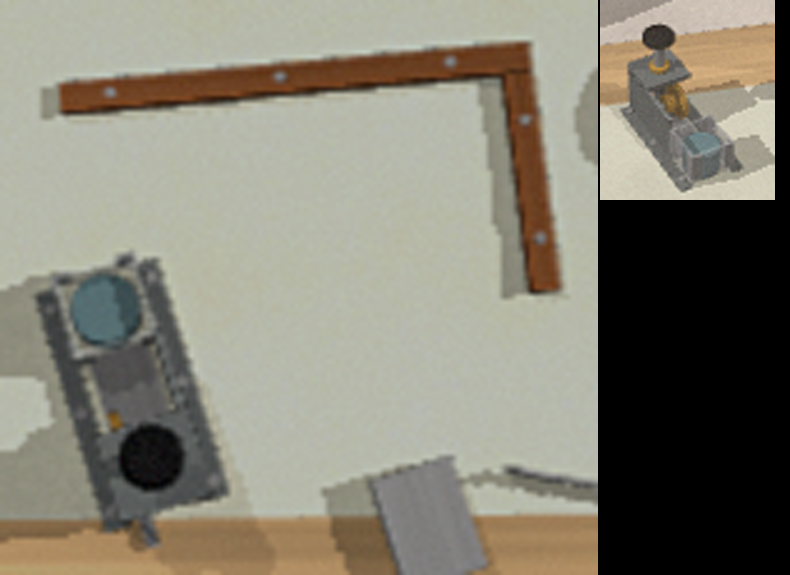

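```bash
python3 - <<'E'
from h import *
t=bot.capture("top");s=bot.capture("scene")
print("cam",cast(t,[316,200],12),-t["R"].T@t["t"])
h=cv2.cvtColor(t["color"],cv2.COLOR_RGB2HSV); m=((h[...,0]<14)&(h[...,1]>110))
def fit(uv,z):
    P=cast(t,uv,z)[:,:2]; v=cv2.fitLine(P.astype(np.float32),cv2.DIST_HUBER,0,.01,.01).ravel()
    r=(P-v[2:])@np.array([-v[1],v[0]]); return v,r.std()
cols=range(294,380); up=[];lo=[]
for u in cols:
    r=np.where(m[165:200,u])[0]+165; up.append((u,r.min()-.5)); lo.append((u,r.max()+.5))
rows=range(188,224); le=[];ri=[]
for v in rows:
    c=np.where(m[v,375:405])[0]+375; le.append((c.min()-.5,v)); ri.append((c.max()+.5,v))
L={}
for n,uv,z in(("long_out",up,24),("long_in",lo,12),("long_in24",lo,24),("short_in",le,12),("short_in24",le,24),("short_out",ri,24)):
    L[n]=fit(uv,z); v=L[n][0]; print(n,np.degrees(np.arctan(v[1]/v[0])),v[2:],L[n][1])
def d(a,b):
    a,b=L[a][0],L[b][0]; return abs((b[2:]-a[2:])@np.array([-a[1],a[0]]))
print("w",d("long_out","long_in"),d("long_out","long_in24"),d("short_out","short_in"),d("short_out","short_in24"))
def X(a,b):
    a,b=L[a][0],L[b][0]; k=np.linalg.solve(np.c_[a[:2],-b[:2]],b[2:]-a[2:]); return a[2:]+k[0]*a[:2]
print("corner",X("long_in","short_in"),X("long_in24","short_in24"),"outer",X("long_out","short_out"))
# knob
for n,c,b in(("top",t,(290,250,325,280)),("scene",s,(305,135,335,155))):
    x0,y0,x1,y1=b; g=c["color"][y0:y1,x0:x1].max(2)<28
    n_,l,st,ce=cv2.connectedComponentsWithStats(g.astype(np.uint8)); k=1+st[1:,4].argmax(); uv=ce[k]+[x0,y0]
    print(n,uv,st[k],cast(c,uv,126.5),cast(c,uv,122))
# crop px -> image px: u=275+(X+.5)/4.6-.5
q=lambda x,y:(275+(x+.5)/4.6-.5,165+(y+.5)/4.6-.5)
for p,z in(((107,310),56),((40,296),17),((157,262),17),((228,492),17),((107,530),17),((145,535),17)): print(p,cast(t,q(*p),z)[0].round(1))
E
```

```text
cam [[625.19060878  69.24252993  12.        ]] [ 371.71254886   69.99136176 1169.89931101]
long_out -85.18549 [681.2757    15.513092] 0.8294877774803666
long_in -85.301956 [670.6496  -34.34072] 0.846040224085832
long_in24 -85.30195 [667.5516   -33.259464] 0.8372717845248057
short_in 4.9551225 [ 608.514   -120.90032] 0.8164469451874277
short_in24 4.9563327 [ 606.04364 -118.92462] 0.8079788459051321
short_out 4.88425 [ 605.4455  -136.44002] 0.7613217184262416
w 14.7728405 17.76918 15.222008 17.400866
corner [ 677.2732   -114.938934] [ 674.1065   -113.022156] outer [ 693.4409  -128.92052]
top [307.36129032 264.18709677] [ 11   7  14  15 155] [[445.60039813  91.16965963 126.5       ]] [[445.91906359  91.26099795 122.        ]]
scene [312. 144.] [7 9 1 1 1] [[450.56006427  73.71979886 126.5       ]] [[444.84544529  74.6243396  122.        ]]
(107, 310) [532.4 116.4  56. ]
(40, 296) [546.5 156.6  17. ]
(157, 262) [565.6  89.1  17. ]
(228, 492) [433.9  49.9  17. ]
(107, 530) [413.5 118.1  17. ]
(145, 535) [410.6  96.8  17. ]
```

Corner ≈ (674,-113) mm, yaw 4.9°, lath width 17.8 against the given 18. Dispenser origin ≈ (535,116.5), yaw 16.2°, and the predicted knob position matches the measured one within 1 mm. Next, a helper for tool-axis offsets.

```bash
cat >> h.py <<'E'
from scipy.spatial.transform import Rotation as Ro
D=np.array([535.,116.5]); C=np.array([674.1,-112.8])
def to(*pts,yaw=None):
    s=bot.get_state(); R=Ro.from_rotvec(s["tool_rot"]).as_matrix(); a=np.degrees(np.arctan2(R[1,0],R[0,0]))
    print("t",round(s["time_s"],2),"p",s["position"].round(1),"xang",a.round(2),"F",s["contact_force"].round(1),"g",round(s["gripper_width"],3),"q6",s["joint_pos"][6].round(2))
    for p in pts: print(p,(R.T@(np.array(p)-s["position"])).round(1), None if yaw is None else round(-np.radians(yaw-a),3))
E
python3 - <<'E'
from h import *
to((500,-300,230),(445.7,91,170),yaw=16.2)
E
```

```text
t 0.3 p [ 283.7 -612.3  241.2] xang 24.85 F [-0.4 -0.7  0.6] g 0.997 q6 -0.08
(500, -300, 230) [ 327.6 -192.5   11.3] 0.151
(445.7, 91, 170) [ 442.6 -570.    71.5] 0.151
```
Rows: first 8 rows toward (327,-192,11): distance 380 = 8 rows of 50. Then second.

Units first: shifts go in m and turns go in units of 0.1 rad. So -192 mm is -0.192, 11 mm is 0.011, 0.151 rad is 1.51.

```bash
python3 inch.py '[{"finger_gap":0, "dx":0.041, "dy":-0.024, "dz":0.001, "spin":0.2}, {"finger_gap":0, "dx":0.082, "dy":-0.048, "dz":0.002, "spin":0.4}, {"finger_gap":0, "dx":0.123, "dy":-0.072, "dz":0.004, "spin":0.6}, {"finger_gap":0, "dx":0.164, "dy":-0.096, "dz":0.006, "spin":0.8}, {"finger_gap":0, "dx":0.205, "dy":-0.12, "dz":0.008, "spin":1}, {"finger_gap":0, "dx":0.246, "dy":-0.144, "dz":0.009, "spin":1.2}, {"finger_gap":0, "dx":0.287, "dy":-0.168, "dz":0.01, "spin":1.4}, {"finger_gap":0, "dx":0.328, "dy":-0.192, "dz":0.011, "spin":1.51}]'; python3 - <<'E'
from h import *
to((445.7,91,170),yaw=16.2)
E
```

```text
time_s: 1.1
position: [501.5, -298.7, 230.8]
tool_rot: [3.11, 0.442, 0.001]
contact_force: [0.6, -1.3, 0.3]
gripper_width: 0.356
finger_force: 0.0
t 1.1 p [ 501.5 -298.7  230.8] xang 16.16 F [ 0.6 -1.3  0.3] g 0.356 q6 -0.88
(445.7, 91, 170) [  54.9 -389.9   60.6] -0.001
```

To row units: -390 mm is -0.39, -342 mm is -0.342.

```bash
python3 inch.py '[{"finger_gap":0, "dx":0.007, "dy":-0.048}, {"finger_gap":0, "dx":0.014, "dy":-0.097, "dz":0.005}, {"finger_gap":0, "dx":0.021, "dy":-0.146, "dz":0.01}, {"finger_gap":0, "dx":0.028, "dy":-0.195, "dz":0.02}, {"finger_gap":0, "dx":0.035, "dy":-0.244, "dz":0.03}, {"finger_gap":0, "dx":0.042, "dy":-0.293, "dz":0.04}, {"finger_gap":0, "dx":0.049, "dy":-0.342, "dz":0.05}, {"finger_gap":0, "dx":0.055, "dy":-0.39, "dz":0.06}]'; python3 inch.py '[{"finger_gap":0}, {"finger_gap":0}]'; python3 - <<'E'
from h import *
to((445.7,91,146),(445.7,91,121),yaw=16.2)
t=bot.capture("top");s=bot.capture("scene")
im=np.hstack([crop(t,270,195,350,295,5),crop(s,280,100,360,200,5)])
cv2.imwrite("pics/c2.png",im)
E
```

```text
time_s: 1.9
position: [444.6, 89.9, 170.9]
tool_rot: [3.11, 0.442, 0.002]
contact_force: [1.5, 0.1, 0.4]
gripper_width: 0.006
finger_force: 0.0
time_s: 2.1
position: [444.6, 89.0, 170.8]
tool_rot: [3.109, 0.447, -0.0]
contact_force: [0.1, 0.2, -0.0]
gripper_width: 0.008
finger_force: 0.0
t 2.1 p [444.6  89.  170.8] xang 16.38 F [ 0.1  0.2 -0. ] g 0.008 q6 -1.69
(445.7, 91, 146) [ 1.6 -1.6 24.8] 0.003
(445.7, 91, 121) [ 1.6 -1.7 49.8] 0.003
```

View pics/c2.png

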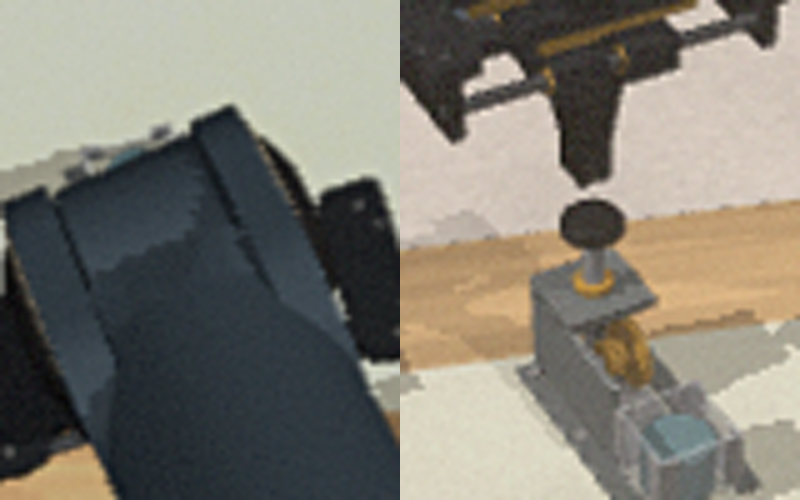

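The scene crop shows the shut fingertips at (580,185), right above the knob at (592,222). Pressing now.

To row units: 12 mm is 0.012, -1 mm is -0.001.

```bash
python3 inch.py '[{"finger_gap":0, "dx":0.001, "dy":-0.001, "dz":0.012}, {"finger_gap":0, "dx":0.0016, "dy":-0.0016, "dz":0.02}, {"finger_gap":0, "dx":0.0016, "dy":-0.0016, "dz":0.024}, {"finger_gap":0, "dx":0.0016, "dy":-0.0016, "dz":0.027}, {"finger_gap":0, "dx":0.0016, "dy":-0.0016, "dz":0.03}, {"finger_gap":0, "dx":0.0016, "dy":-0.0016, "dz":0.033}, {"finger_gap":0, "dx":0.0016, "dy":-0.0016, "dz":0.036}, {"finger_gap":0, "dx":0.0016, "dy":-0.0016, "dz":0.039}]'; python3 inch.py '[{"finger_gap":0, "dz":0.003}, {"finger_gap":0, "dz":0.006}, {"finger_gap":0, "dz":0.008}, {"finger_gap":0, "dz":0.01}, {"finger_gap":0, "dz":0.012}, {"finger_gap":0, "dz":0.012}, {"finger_gap":0, "dz":0.012}]'
```

```text
time_s: 3.0
position: [445.5, 89.2, 132.0]
tool_rot: [3.109, 0.441, -0.002]
contact_force: [-3.1, -1.2, 7.5]
gripper_width: 0.005
finger_force: 3.7
time_s: 3.7
position: [445.6, 89.2, 121.5]
tool_rot: [3.108, 0.441, -0.002]
contact_force: [-7.2, -3.4, 20.1]
gripper_width: 0.004
finger_force: 9.8
```

Force 20 N at z = 121.5: the plunger is on its stop. Lifting off.

```bash
python3 inch.py '[{"finger_gap":0, "dz":-0.004}, {"finger_gap":0, "dz":-0.012}, {"finger_gap":0, "dz":-0.02}, {"finger_gap":0, "dz":-0.03}, {"finger_gap":0, "dz":-0.045}, {"finger_gap":0.65, "dz":-0.065}, {"finger_gap":0.65, "dz":-0.08}, {"finger_gap":0.65, "dz":-0.08}]'; python3 - <<'E'
from h import *
to((580.1,129.6,200),yaw=16.2)
s=bot.capture("scene"); cv2.imwrite("pics/c3.png",np.hstack([crop(s,280,130,380,230,4)]))
E
```

```text
time_s: 4.5
position: [447.5, 90.7, 202.1]
tool_rot: [-3.11, -0.443, -0.008]
contact_force: [0.6, -0.1, 0.5]
gripper_width: 0.195
finger_force: 0.0
t 4.5 p [447.5  90.7 202.1] xang 16.21 F [ 0.6 -0.1  0.5] g 0.195 q6 -1.67
(580.1, 129.6, 200) [138.2  -0.3   2.9] 0.0
```

View pics/c3.png

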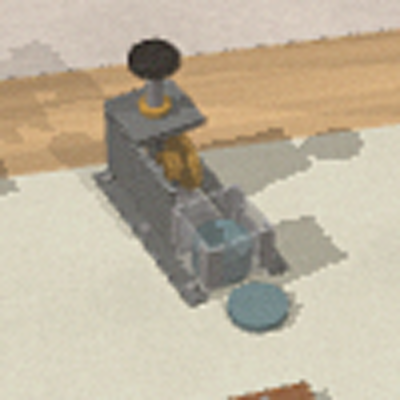

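One roundel is out and flat, at crop (259,302), which is scene px (344.5,205.4). The knob is back up. Measuring the roundel.

```bash
cat >> h.py <<'E'
def disc(n,near,r=30,z=20):
    c=bot.capture(n); u,v=proj(c,[*near,z])[0].astype(int); x0,y0=u-r,v-r
    h=cv2.cvtColor(c["color"][y0:y0+2*r,x0:x0+2*r],cv2.COLOR_RGB2HSV)
    m=((h[...,0]>85)&(h[...,0]<115)&(h[...,1]>50)).astype(np.uint8)
    k,l,st,ce=cv2.connectedComponentsWithStats(m)
    for i in range(1,k):
        if st[i,4]>25: print(n,"px",(ce[i]+[x0,y0]).round(1),st[i],"xy@20/18",cast(c,ce[i]+[x0,y0],20)[0,:2].round(1),cast(c,ce[i]+[x0,y0],18)[0,:2].round(1))
E
python3 - <<'E'
from h import *
disc("scene",(580,130)); disc("top",(580,130))
E
```

```text
top px [298.7 231.6] [   6   24   54   36 1331] xy@20/18 [538.7 115.7] [539.  115.8]
```

```bash
python3 - <<'E'
from h import *
for n in("scene","top"):
    c=bot.capture(n); u,v=proj(c,[580,130,20])[0].astype(int); print(n,u,v)
    h=cv2.cvtColor(c["color"],cv2.COLOR_RGB2HSV); print(h[v,u-16:u+18:3].tolist()); print(h[v-12:v+16:3,u].tolist())
E
```

```text
scene 343 205
[[45, 13, 79], [25, 36, 77], [24, 29, 143], [25, 27, 123], [95, 36, 92], [84, 40, 95], [86, 41, 93], [88, 38, 93], [90, 36, 93], [26, 28, 144], [23, 28, 148], [23, 30, 144]]
[[15, 13, 81], [24, 27, 96], [21, 35, 116], [92, 46, 94], [92, 43, 95], [88, 37, 96], [93, 38, 80], [25, 29, 147], [25, 30, 145], [28, 25, 144]]
top 293 216
[[35, 23, 133], [36, 19, 134], [30, 31, 107], [95, 59, 82], [93, 63, 81], [95, 61, 83], [96, 63, 81], [94, 66, 81], [28, 30, 128], [35, 23, 136], [43, 23, 76], [101, 89, 23]]
[[36, 19, 134], [32, 25, 135], [95, 62, 78], [95, 60, 81], [96, 62, 82], [96, 64, 84], [93, 59, 87], [105, 76, 27], [103, 60, 38], [102, 61, 42]]
```

```bash
sed -i 's/m=((h.*/m=((h[...,0]>75)\&(h[...,0]<115)\&(h[...,1]>32)\&(h[...,2]>65)).astype(np.uint8)/' h.py
python3 - <<'E'
from h import *
disc("scene",(580,130),20); disc("top",(580,130),20)
E
```

```text
scene px [336.6 187. ] [ 9  0 10  6 29] xy@20/18 [510.3 126.8] [508.2 127.3]
scene px [343.9 205.9] [ 14  16  15  11 129] xy@20/18 [582.  130.1] [580.1 130.6]
top px [292.6 216.2] [ 13  14  14  14 153] xy@20/18 [580.1 131.9] [580.4 132. ]
```

```bash
python3 inch.py '[{"finger_gap":0.65, "dx":0.045}, {"finger_gap":0.65, "dx":0.09}, {"finger_gap":0.65, "dx":0.138}, {"finger_gap":0.65, "dx":0.138, "dy":-0.001, "dz":0.02}, {"finger_gap":0.65, "dx":0.138, "dy":-0.001, "dz":0.05}, {"finger_gap":0.65, "dx":0.138, "dy":-0.001, "dz":0.08}]'; python3 - <<'E'
from h import *
to((580.3,131,34),yaw=16.2)
E
```

```text
time_s: 5.45
position: [578.4, 129.8, 118.3]
tool_rot: [-3.11, -0.443, 0.0]
contact_force: [-0.3, -0.4, -0.1]
gripper_width: 0.651
finger_force: 0.0
t 5.45 p [578.4 129.8 118.3] xang 16.21 F [-0.3 -0.4 -0.1] g 0.651 q6 -1.77
(580.3, 131, 34) [ 2.2 -0.6 84.3] 0.0
```

```bash
python3 inch.py '[{"finger_gap":0.65, "dx":0.002, "dy":-0.0006, "dz":0.035}, {"finger_gap":0.65, "dx":0.002, "dy":-0.0006, "dz":0.06}, {"finger_gap":0.65, "dx":0.002, "dy":-0.0006, "dz":0.076}, {"finger_gap":0.65, "dx":0.002, "dy":-0.0006, "dz":0.084}, {"finger_gap":0.52, "dx":0.002, "dy":-0.0006, "dz":0.084}, {"finger_gap":0.52, "dx":0.002, "dy":-0.0006, "dz":0.084}, {"finger_gap":0.52, "dx":0.002, "dy":-0.0006, "dz":0.084}]'; python3 - <<'E'
from h import *
to(yaw=16.2); disc("scene",(580,130),20)
c=bot.capture("scene"); cv2.imwrite("pics/c4.png",crop(c,280,130,380,230,4))
E
```

```text
time_s: 6.15
position: [581.0, 131.0, 37.2]
tool_rot: [-3.11, -0.443, -0.004]
contact_force: [0.4, -0.3, 0.6]
gripper_width: 0.531
finger_force: 0.0
t 6.15 p [581.  131.   37.2] xang 16.2 F [ 0.4 -0.3  0.6] g 0.531 q6 -1.82
scene px [344.5 206.5] [16 16 13 11 78] xy@20/18 [584.3 131. ] [582.4 131.5]
```

View pics/c4.png

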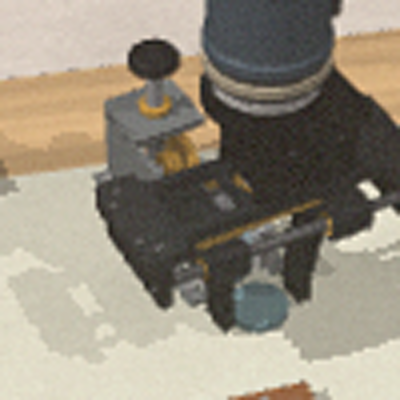

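Fingers straddle the roundel at crop (260,303). The tips are still about 18 mm high, so I go 3 mm lower and then slide it along tool +y.

To row units: 8 mm is 0.008, 3 mm is 0.003.

```bash
python3 inch.py '[{"finger_gap":0.52, "dz":0.003}, {"finger_gap":0.52, "dy":0.003, "dz":0.003}, {"finger_gap":0.52, "dy":0.008, "dz":0.003}, {"finger_gap":0.52, "dy":0.016, "dz":0.003}, {"finger_gap":0.52, "dx":0.001, "dy":0.025, "dz":0.003}, {"finger_gap":0.52, "dx":0.001, "dy":0.035, "dz":0.003}, {"finger_gap":0.52, "dx":0.002, "dy":0.045, "dz":0.003}, {"finger_gap":0.52, "dx":0.002, "dy":0.055, "dz":0.003}]'; python3 inch.py '[{"finger_gap":0.52, "dy":0.008}, {"finger_gap":0.52, "dy":0.012}, {"finger_gap":0.52, "dy":0.012}]'; python3 - <<'E'
from h import *
to((606.6,-50,34.5),yaw=4.4); disc("scene",(597,68),20)
E
```

```text
time_s: 7.05
position: [597.7, 77.2, 32.8]
tool_rot: [3.11, 0.442, 0.0]
contact_force: [-1.1, 1.1, -0.1]
gripper_width: 0.522
finger_force: 0.1
time_s: 7.35
position: [600.8, 65.9, 32.8]
tool_rot: [3.11, 0.441, -0.0]
contact_force: [0.4, 0.3, 0.6]
gripper_width: 0.518
finger_force: 0.0
t 7.35 p [600.8  65.9  32.8] xang 16.13 F [0.4 0.3 0.6] g 0.518 q6 -1.71
(606.6, -50, 34.5) [-26.6 113.   -1.7] 0.205
scene px [320.9 216.1] [13 18 15 10 74] xy@20/18 [605.3  66.1] [603.5  66.4]
```

```bash
python3 inch.py '[{"finger_gap":0.52, "spin":1}, {"finger_gap":0.52, "spin":2}, {"finger_gap":0.52, "dx":-0.001, "dy":0.005, "spin":2}, {"finger_gap":0.52, "dx":-0.003, "dy":0.013, "spin":2}, {"finger_gap":0.52, "dx":-0.005, "dy":0.022, "spin":2}, {"finger_gap":0.52, "dx":-0.007, "dy":0.032, "spin":2}, {"finger_gap":0.52, "dx":-0.01, "dy":0.042, "spin":2}, {"finger_gap":0.52, "dx":-0.012, "dy":0.052, "spin":2}]'; python3 inch.py '[{"finger_gap":0.52, "dy":0.01}, {"finger_gap":0.52, "dy":0.02}, {"finger_gap":0.52, "dy":0.03}, {"finger_gap":0.52, "dy":0.04}, {"finger_gap":0.52, "dy":0.05}, {"finger_gap":0.52, "dy":0.057}, {"finger_gap":0.52, "dy":0.062}, {"finger_gap":0.52, "dy":0.062}]';python3 - <<'E'
from h import *
to((606.6,-50,34.5),yaw=4.4); disc("scene",(607,-53),20)
E
```

```text
time_s: 8.2
position: [603.5, 12.1, 32.8]
tool_rot: [3.139, 0.129, -0.0]
contact_force: [0.5, 0.1, 0.5]
gripper_width: 0.52
finger_force: 0.1
time_s: 9.0
position: [608.7, -49.2, 32.8]
tool_rot: [3.139, 0.128, 0.0]
contact_force: [0.2, -0.5, 0.8]
gripper_width: 0.519
finger_force: 0.0
t 9.0 p [608.7 -49.2  32.8] xang 4.68 F [ 0.2 -0.5  0.8] g 0.519 q6 -1.68
(606.6, -50, 34.5) [-2.2  0.7 -1.7] 0.005
scene px [275.7 226.7] [16 21 15  7 62] xy@20/18 [618.1 -48.4] [616.3 -48.3]
```

To row units: -40 mm is -0.04, -80 mm is -0.08, 0.7 rad is 7.

```bash
python3 inch.py '[{"finger_gap":0.65}, {"finger_gap":0.65}, {"finger_gap":0.65, "dz":-0.015}, {"finger_gap":0.65, "dx":-0.01, "dz":-0.04, "spin":1.4}, {"finger_gap":0.65, "dx":-0.03, "dz":-0.05, "spin":2.8}, {"finger_gap":0.65, "dx":-0.055, "dy":-0.015, "dz":-0.05, "spin":4.2}, {"finger_gap":0.3, "dx":-0.08, "dy":-0.03, "dz":-0.05, "spin":5.6}, {"finger_gap":0.3, "dx":-0.08, "dy":-0.03, "dz":-0.05, "spin":7}]';python3 inch.py '[{"finger_gap":0.25, "spin":0.8}, {"finger_gap":0.25, "spin":0.8}]'; python3 - <<'E'
from h import *
disc("scene",(610,-50),20);disc("top",(610,-50),20)
to((585,-30,33),yaw=-40.15)
c=bot.capture("scene"); cv2.imwrite("pics/c5.png",crop(c,200,150,340,270,4))
E
```

```text
time_s: 9.85
position: [523.0, -22.7, 83.8]
tool_rot: [-2.992, 0.958, 0.004]
contact_force: [0.8, -0.9, 0.4]
gripper_width: 0.543
finger_force: 0.0
time_s: 10.05
position: [526.9, -24.3, 84.1]
tool_rot: [-2.953, 1.071, -0.003]
contact_force: [-0.2, -0.0, -0.7]
gripper_width: 0.37
finger_force: 0.0
scene px [275.8 224.6] [ 15  15  15  12 145] xy@20/18 [611.1 -47.2] [609.3 -47.2]
t 10.15 p [526.9 -24.5  83.6] xang -39.81 F [ 0.1 -0.5 -0.2] g 0.294 q6 -2.36
(585, -30, 33) [ 48.1 -32.9  50.7] 0.006
```

View pics/c5.png

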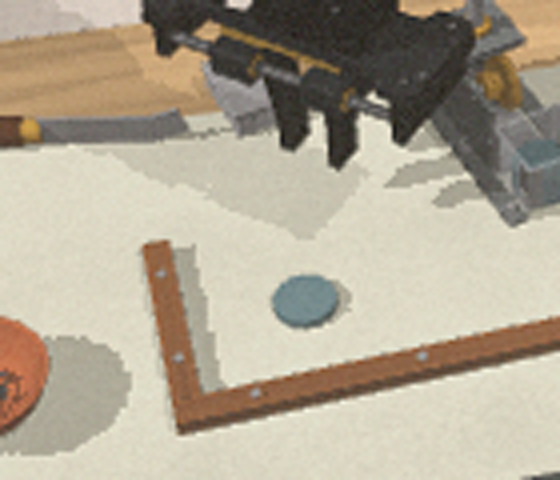

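Roundel flat and free at crop (305,300), at (610,-47) mm; the fork of fingers is behind it. Next, lower behind it and push towards the corner.

```bash
python3 - <<'E'
from h import *
to((582.3,-23.7,33.5),(632.5,-77.7,33.5),yaw=-40.15)
E
python3 inch.py '[{"finger_gap":0.25, "dx":0.02, "dy":-0.015, "dz":0.01}, {"finger_gap":0.25, "dx":0.042, "dy":-0.036, "dz":0.02}, {"finger_gap":0.25, "dx":0.042, "dy":-0.036, "dz":0.035}, {"finger_gap":0.25, "dx":0.042, "dy":-0.036, "dz":0.045}, {"finger_gap":0.25, "dx":0.042, "dy":-0.036, "dz":0.0505}, {"finger_gap":0.25, "dx":0.042, "dy":-0.036, "dz":0.0505}]'; python3 - <<'E'
from h import *
to((582.3,-23.7,33.5),(632.5,-77.7,33.5),yaw=-40.15)
E
```

```text
t 10.2 p [526.9 -24.7  83.4] xang -39.84 F [ 0.3 -0.1  0.7] g 0.279 q6 -2.36
(582.3, -23.7, 33.5) [ 41.9 -36.2  49.9] 0.005
(632.5, -77.7, 33.5) [115.1 -26.9  50. ] 0.005
time_s: 10.8
position: [580.6, -24.4, 32.1]
tool_rot: [2.952, -1.073, -0.003]
contact_force: [-0.1, 0.2, -0.6]
gripper_width: 0.248
finger_force: 0.0
t 10.8 p [580.6 -24.4  32.1] xang -39.94 F [-0.1  0.2 -0.6] g 0.248 q6 -2.36
(582.3, -23.7, 33.5) [ 0.9 -1.6 -1.4] 0.004
(632.5, -77.7, 33.5) [74.   7.5 -1.5] 0.004
```

```bash
python3 inch.py '[{"finger_gap":0.25, "dx":0.004, "dy":-0.001, "dz":-0.001}, {"finger_gap":0.25, "dx":0.008, "dy":-0.001, "dz":-0.001}, {"finger_gap":0.25, "dx":0.013, "dz":-0.001}, {"finger_gap":0.25, "dx":0.02, "dy":0.001, "dz":-0.001}, {"finger_gap":0.25, "dx":0.028, "dy":0.002, "dz":-0.001}, {"finger_gap":0.25, "dx":0.036, "dy":0.004, "dz":-0.001}, {"finger_gap":0.25, "dx":0.044, "dy":0.005, "dz":-0.001}, {"finger_gap":0.25, "dx":0.052, "dy":0.006, "dz":-0.001}]'; python3 inch.py '[{"finger_gap":0.25, "dx":0.006, "dy":0.001}, {"finger_gap":0.25, "dx":0.011, "dy":0.001}, {"finger_gap":0.25, "dx":0.014, "dy":0.0015}, {"finger_gap":0.25, "dx":0.016, "dy":0.0015}, {"finger_gap":0.25, "dx":0.016, "dy":0.0015}]'; python3 - <<'E'
from h import *
to((632.5,-77.7,33.5),yaw=-40.15); disc("scene",(648,-90),20)
E
```

```text
time_s: 11.6
position: [618.3, -63.0, 33.3]
tool_rot: [2.952, -1.074, 0.0]
contact_force: [0.0, 0.4, 0.1]
gripper_width: 0.252
finger_force: 0.2
time_s: 12.1
position: [629.2, -73.7, 33.3]
tool_rot: [2.953, -1.073, 0.0]
contact_force: [-0.2, 0.0, -0.1]
gripper_width: 0.248
finger_force: 0.0
t 12.1 p [629.2 -73.7  33.3] xang -39.95 F [-0.2  0.  -0.1] g 0.248 q6 -2.28
(632.5, -77.7, 33.5) [ 5.1  0.9 -0.2] 0.004
scene px [259.5 239.7] [ 13  16  16  13 157] xy@20/18 [651.3 -90.9] [649.5 -90.9]
```

Roundel is about 4 mm short, as intended. Press on gently until the force shows contact.

```bash
for i in 1 2; do python3 inch.py '[{"finger_gap":0.25, "dx":0.001, "dy":0.0002}, {"finger_gap":0.25, "dx":0.002, "dy":0.0004}, {"finger_gap":0.25, "dx":0.003, "dy":0.0006}, {"finger_gap":0.25, "dx":0.003, "dy":0.0006}]' | grep -E "pos|force"; done; python3 inch.py '[{"finger_gap":0.25, "dx":0.001}, {"finger_gap":0.25, "dx":0.002}, {"finger_gap":0.25, "dx":0.003}, {"finger_gap":0.25, "dx":0.003}]' | grep -E "pos|force"
```

```text
position: [631.1, -76.2, 33.4]
contact_force: [0.4, -0.6, -1.1]
finger_force: 0.0
position: [633.1, -78.7, 33.3]
contact_force: [-0.0, 0.8, 0.3]
finger_force: 0.0
position: [634.0, -79.4, 33.1]
contact_force: [-4.5, 2.5, 2.8]
finger_force: 2.4
```

```bash
python3 inch.py '[{"finger_gap":0.25, "dx":0.001}, {"finger_gap":0.25, "dx":0.0015}, {"finger_gap":0.25, "dx":0.0015}]' | grep -E "pos|force"; python3 inch.py '[{"finger_gap":0.25, "dx":-0.002}, {"finger_gap":0.25, "dx":-0.008}, {"finger_gap":0.25, "dx":-0.02}, {"finger_gap":0.25, "dx":-0.03, "dz":-0.02}, {"finger_gap":0.25, "dx":-0.06, "dz":-0.06}, {"finger_gap":0.25, "dx":-0.1, "dz":-0.1}, {"finger_gap":0.25, "dx":-0.13, "dz":-0.13}, {"finger_gap":0.25, "dx":-0.13, "dz":-0.13}]'; python3 - <<'E'
from h import *
disc("scene",(648,-90),20);disc("top",(648,-90),20)
c=bot.capture("scene");t=bot.capture("top"); cv2.imwrite("pics/c6.png",np.hstack([crop(c,225,205,295,265,6)[:, :400],crop(t,340,160,405,220,6)]))
E
```

```text
position: [634.2, -79.7, 32.9]
contact_force: [-6.7, 3.6, 4.0]
finger_force: 3.6
time_s: 14.45
position: [536.7, 6.2, 168.1]
tool_rot: [-2.951, 1.063, -0.012]
contact_force: [1.4, 0.0, -0.1]
gripper_width: 0.252
finger_force: 0.0
scene px [257.4 240.9] [ 11  18  16  11 142] xy@20/18 [653.9 -96. ] [652.2 -96.1]
```

View pics/c6.png

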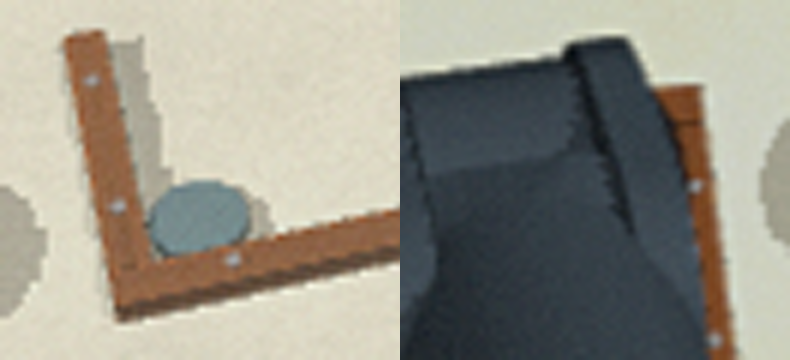

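In the scene crop the roundel at (200,215) lies flat in the corner, touching the short lath and apparently the long one. I'll clear the arm and check from the top.

To row units: -40 mm is -0.04, -30 mm is -0.03.

```bash
python3 inch.py '[{"finger_gap":0.25, "dx":0.025, "dy":0.035, "dz":-0.01}, {"finger_gap":0.25, "dx":0.05, "dy":0.07, "dz":-0.02}, {"finger_gap":0.25, "dx":0.075, "dy":0.105, "dz":-0.03}, {"finger_gap":0.25, "dx":0.1, "dy":0.14, "dz":-0.04}, {"finger_gap":0.25, "dx":0.125, "dy":0.175, "dz":-0.05}, {"finger_gap":0.25, "dx":0.15, "dy":0.21, "dz":-0.05}, {"finger_gap":0.25, "dx":0.165, "dy":0.25, "dz":-0.05}, {"finger_gap":0.25, "dx":0.165, "dy":0.28, "dz":-0.05}]'|grep pos; python3 - <<'E'
from h import *
to(); disc("top",(652,-94),16)
t=bot.capture("top"); x=np.array([.9964,.0845]);y=np.array([-.0845,.9964])
cv2.imwrite("pics/c7.png",np.hstack([crop(t,355,165,405,215,8),crop(t,270,195,350,295,4)]))
E
```

```text
position: [482.0, -323.6, 211.3]
t 15.45 p [ 482.  -323.6  211.3] xang -40.26 F [-0.5  0.3 -0.2] g 0.247 q6 -1.75
top px [376.9 188.6] [ 10   9  14  14 149] xy@20/18 [653.2 -95.1] [653.7 -95.4]
```

View pics/c7.png

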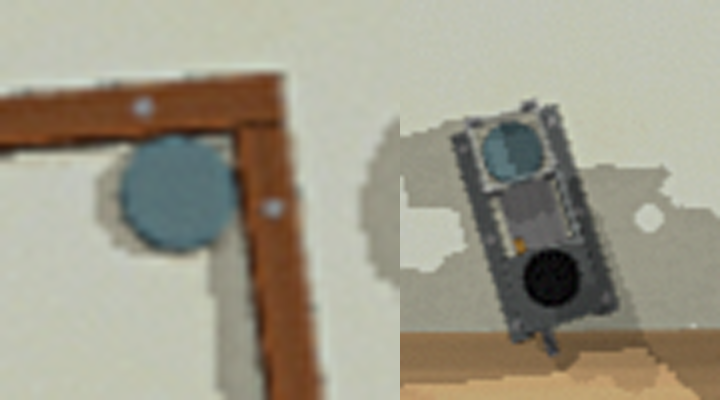

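The top view shows the roundel at crop (180,192) touching both laths. It measures (653.2,-95.1) against the expected (652.5,-94.6). The plunger is up and the stack is still in the magazine.

```bash
python3 -c "
from bench import bot
print(bot.close_job())"
```

```text
the job is handed in; nothing more can be done
None
```

Job handed in: I pressed the plunger down once and it sprang back up, and the single roundel was slid into the lath corner, where it lies flat against both laths within about 1 mm of its expected position, with no tools or other items touched.

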